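# Sort the honed parts from the drip tray

## Robot

A 7-joint arm with a two-finger parallel gripper is mounted at the origin on the work surface. World frame = base frame: x ahead of the robot, y to its left, z up, the work surface at z = 0. Lengths are in m, angles in rad, forces in N, time in s.
With the tool pointing down it reaches from about 0.425 to 0.95 m from the base axis. Payload 4.7 kg.
Tool frame: the origin (TCP) lies at the very end of the fingers, on their centre line; the grasp point (between the pads) lies robot.grip_depth behind it (robot.grip_depth is the distance from the TCP to the grasp point, in m); z points along the fingers, x is the direction in which the jaws open and shut, and the axes are right-handed (so a half turn about z gives the same grasp; the last joint's range is limited). The gripper opens to 87 mm and grips with 3 to 60 N. Pads are 19 mm wide; open, the fingers measure 117 mm over their backs; the gripper's body (75 mm by 190 mm) begins 51 mm behind the grasp point.
Start: joints at [1.077, 0.469, -0.049, 1.532, 0.024, 1.141, -0.082], TCP at [0.303, -0.603, 0.223] pointing down, gripper open.
Joint ranges: [-2.59, 2.59], [-0.33, 1.99], [-1.39, 1.29], [0.1, 2.45], [-1.04, 4.18], [0.21, 1.99], [-2.66, 2.66]. Speed limits (rad/s): [2.57, 2.57, 3.14, 3.14, 3.14, 3.14, 3.14].

## Interface

Orientations are given as a rotation vector (axis times angle).
In Python, from station import robot, vision gives the robot as it stands.
- The arm moves only by the tool jog_arm, never from a script. Its argument "series" is a list of rows, each a list of 4 numbers: the shift along the tool's x, y, z in mm, then the turn about the tool's z in units of 8 degrees (1.0 is 8 degrees). In form: [[x, y, z, yaw], ...]. A call has 1 to 20 rows; each row shifts and turns the commanded pose from where the row before left it, along the tool's axes as they then stand; what a row does not reach is not made up. A row lasts 1/10 s, in which the tool goes at most 50 mm and 8.59 degrees, less where a joint would pass 70% of its speed; a pose out of reach is approached as far as the arm can. A call is refused whole if a number of a shift passes 50 or a number of a turn 1, either way. A call with a gripper value outside its range is refused whole. "fingers" is the closure, from -1 (fully open) to 1 (shut), so that 0 is half open, set as the call begins (left out, the last holds). The fingers move at their own pace and stop on an object; the grip force is fixed at half the most. Time passes only in rows, so rows that do not move let the fingers close. It gives the time, the measured TCP pose, the force and the opening at its end, in the units of the state.
- robot.read_state(): the state, without advancing time (a new reading comes with each control period).
- vision.camera(name): name is "scene" or "top"; returns a dict with "color" (420x560x3 uint8, red, green, blue), "mtx" (3x3 intrinsics, pixels), "cam_to_world" (4x4, takes a point from camera to world coordinates). Camera axes: x right, y down, z forward; pixel columns grow to the right and rows downward; lengths in m; the calibration is good to about 2 mm. A picture is of the moment at which its call begins. There is no depth.
- robot.hand_in(): hands the job in, once; it reports no verdict.
The state is a dict: "clock": time; "joint_pos": joint angles; "joint_vel": joint speeds; "joint_efforts": joint torques, N m; "position": TCP position; "tcp_rot": TCP orientation; "ft_force": force on the tool from outside, world axes, zero at the start; "ft_torque": the same for the moment, N m; "width": finger opening in m.
Only numpy, scipy, OpenCV 4.12 (cv2) and the standard library are available. Lean on these libraries where they do the work, as an engineer would, in place of code of your own. Each camera call takes 0.05 s, during which the arm holds its last target. There are 200 camera calls.

## Task

The parts off the honing machine stand mixed in the cream drip tray: stand the two bronze bushes in the yellow tray, one in each bay, the good steel sleeve in the free bay of the blue tray and the pinion gear in the free bay of the green tray, all upright on the tray floor just as they stand now, and put the steel sleeve with the red paint in the red scrap bin. Set each part down rather than dropping it, and leave the black setting ring where it lies.

Things in the scene. Friction and masses are not known exactly. Their poses are not given: they have to be found in the camera images.
- sleeve_mid (a point): Good honed sleeve: plain bright steel tube all over, 64 mm tall, 42 mm outside diameter, 28 mm bore, about 0.36 kg, standing on end. Point: on the axis half-way up, 32 mm above its underside. z points up along its axis; its yaw means nothing, as it is round.
- reject_mid (a point): Rejected sleeve: the same bright steel tube but its upper 18 mm, top face included, is painted red; 64 mm tall, 42 mm outside diameter, 28 mm bore, about 0.36 kg, standing on end. Point: on the axis half-way up, 32 mm above its underside. z points up along its axis; its yaw means nothing, as it is round.
- bush_a_mid (a point): Bronze (brown-gold) flanged bush, 54 mm tall, standing on its flange: flange 48 mm diameter and 6 mm thick at the bottom, body above it 34 mm diameter, bore 24 mm, about 0.25 kg. Point: on the axis half-way up, 27 mm above its underside. z points up along its axis; its yaw means nothing, as it is round.
- bush_b_mid (a point): Bronze (brown-gold) flanged bush, 54 mm tall, standing on its flange: flange 48 mm diameter and 6 mm thick at the bottom, body above it 34 mm diameter, bore 24 mm, about 0.25 kg. Point: on the axis half-way up, 27 mm above its underside. z points up along its axis; its yaw means nothing, as it is round. The two bushes are alike.
- gear_mid (a point): Dark grey steel pinion gear, 54 mm tall, standing hub up: toothed wheel 56 mm diameter and 18 mm thick at the bottom, hub above it 32 mm diameter and 36 mm tall, about 0.38 kg; best taken by the upper part of the hub. Point: on the axis half-way up, 27 mm above its underside (9 mm above the top face of the toothed wheel). z points up along its axis; its yaw means nothing, as it is round.
- setting_ring: Black knurled setting ring with bright steel bore, to be left alone: 62 mm diameter, 20 mm tall, lying flat. Origin: centre of its underside. It and the five parts stand in the fixed cream drip tray, 250 mm (x) by 378 mm (y), floor 3 mm and rim 12 mm above the bench, centres at least 95 mm apart; between them lie a black hex key (6 mm thick) and a white bore brush (18 mm thick).
- blue_tray: Blue plastic tray, two bays along its y, 82 mm (x) by 164 mm (y) outside; each bay 74 by 76 mm inside, bay centres at y = +40 and -40 mm, a 4 mm divider between. The -y bay already holds a like sleeve (fixed); +y is free. Floor 4 mm thick; walls 4 mm thick, 18 mm tall; hold parts by the upper half to clear them. Fixed. Origin: centre of its underside, on the bench; x and y along its sides, z up.
- yellow_tray: Yellow plastic tray, two bays along its y, both empty, 82 mm (x) by 164 mm (y) outside; each bay 74 by 76 mm inside, bay centres at y = +40 and -40 mm, a 4 mm divider between. Floor 4 mm thick; walls 4 mm thick, 18 mm tall; hold parts by the upper half to clear them. Fixed. Origin: centre of its underside, on the bench; x and y along its sides, z up.
- green_tray: Green plastic tray, two bays along its y, 82 mm (x) by 164 mm (y) outside; each bay 74 by 76 mm inside, bay centres at y = +40 and -40 mm, a 4 mm divider between. The -y bay already holds a like gear (fixed); +y is free. Floor 4 mm thick; walls 4 mm thick, 18 mm tall; hold parts by the upper half to clear them. Fixed. Origin: centre of its underside, on the bench; x and y along its sides, z up.
- scrap_bin: Red plastic scrap bin, undivided, 108 by 108 mm outside, 100 by 100 mm inside; floor 4 mm thick, walls 4 mm thick and 24 mm tall over the bench. Fixed. Origin: centre of its underside, on the bench; x and y along its sides, z up.

How it is judged:
By the outcome, as a careful person would: the job done as asked, in the order asked, and still so for the second after the job is handed in, with the robot touching nothing.
It also fails if it takes over 112 s, if anything falls off the work surface, if the arm or the gripper's body presses on something with over 40 N, if the wrist force passes 120 N, or if a joint passes its speed limit or range.

## Working session

There is one attempt and no reset: what is moved stays moved. The work goes in short steps, Python scripts to look and compute and a tool call to move; the robot and the scene stay as the last step left them, time stands still between calls to the robot, and variables do not carry over. Pictures are saved under pics/ and viewed, about 12 in all and at most 16, crops included, and the job is handed in when it is done.

Besides the shell and the picture viewer there is one more tool, called after "Call:" as a command line: name --pt "numbers of a row" for each row, then --argument value for the rest. jog_arm: Moves the arm, as the interface text tells. Its arguments: {"type":"object","properties":{"series":{"type":"array","items":{"type":"array","items":{"type":"number"}}},"fingers":{"type":"number"}},"required":["series"]}

```bash
mkdir -p pics; cat > h.py <<'E'
import numpy as np,cv2
from station import robot,vision
def shot(n,f):
    c=vision.camera(n); cv2.imwrite('pics/'+f,cv2.cvtColor(c['color'],cv2.COLOR_RGB2BGR)); return c
def ray(c,u,v,z):
    d=np.linalg.inv(c['mtx'])@[u,v,1]; T=np.array(c['cam_to_world']); d=T[:3,:3]@d; o=T[:3,3]
    return o+d*(z-o[2])/d[2]
def proj(c,p):
    T=np.linalg.inv(c['cam_to_world']); q=c['mtx']@(T[:3,:3]@p+T[:3,3]); return q[:2]/q[2]
E
python3 - <<'E'
from h import *
import pickle
t=shot('top','t0.png');s=shot('scene','s0.png');pickle.dump((t,s),open('c0.pkl','wb'))
print(np.round(t['cam_to_world'],3),t['mtx']);print(np.round(s['cam_to_world'],3))
st=robot.read_state();print({k:np.round(v,3) for k,v in st.items()}, robot.grip_depth)
E
```

```text
[[ 0.005 -0.981  0.194  0.384]
 [-1.    -0.002  0.016 -0.015]
 [-0.015 -0.194 -0.981  0.869]
 [ 0.     0.     0.     1.   ]] [[409.99009974   0.         278.47495104]
 [  0.         409.99009974 202.7020737 ]
 [  0.           0.           1.        ]]
[[ 0.872  0.405 -0.276  0.824]
 [ 0.49  -0.721  0.49  -0.508]
 [-0.    -0.562 -0.827  0.909]
 [ 0.     0.     0.     1.   ]]
{'clock': np.float64(0.1), 'joint_pos': array([ 1.077,  0.469, -0.049,  1.534,  0.024,  1.141, -0.082]), 'joint_vel': array([ 0.002, -0.002,  0.003, -0.002,  0.   , -0.001,  0.002]), 'joint_efforts': array([-0.0000e+00, -5.0917e+01, -8.1000e-02, -2.3683e+01, -6.2000e-02,
        3.4000e-02,  0.0000e+00]), 'position': array([ 0.302, -0.603,  0.222]), 'tcp_rot': array([-2.673e+00,  1.650e+00,  2.000e-03]), 'ft_force': array([ 0.225, -0.541,  0.593]), 'ft_torque': array([-0.028,  0.02 , -0.001]), 'width': np.float64(0.087)} 0.0187
```

View pics/t0.png

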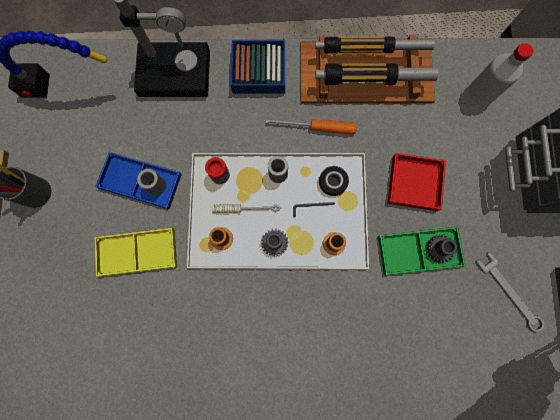

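View pics/s0.png

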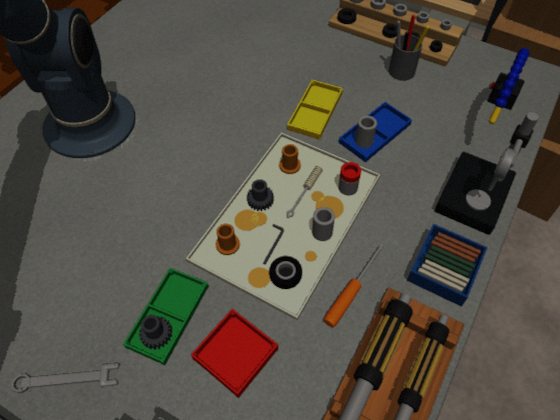

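```bash
python3 - <<'E'
from h import *
import pickle
t,s=pickle.load(open('c0.pkl','rb'))
hsv=cv2.cvtColor(t['color'],cv2.COLOR_RGB2HSV)
def comps(lo,hi,amin,z,tag):
    m=cv2.inRange(hsv,lo,hi); m=cv2.morphologyEx(m,cv2.MORPH_CLOSE,np.ones((3,3)))
    for k in cv2.findContours(m,cv2.RETR_EXTERNAL,cv2.CHAIN_APPROX_NONE)[0]:
        if cv2.contourArea(k)<amin or k[:,0,1].min()<120: continue
        P=np.array([ray(t,*p,z)[:2] for p in k[:,0].astype(float)])
        (c,wh,a)=cv2.minAreaRect((P*1000).astype(np.float32))
        print(tag,cv2.boundingRect(k),'c',np.round(c),'wh',np.round(wh),'ang',round(a,1))
comps((105,120,40),(125,255,255),800,.012,'blue')
comps((22,150,100),(34,255,255),1500,.012,'yel')
comps((50,120,40),(75,255,255),800,.012,'green')
comps((0,180,80),(6,255,255),150,.067,'red067')
comps((0,180,80),(6,255,255),1500,.016,'red bin')
comps((8,150,40),(17,255,255),60,.03,'bronze')
comps((0,0,0),(180,110,75),60,.03,'dark')
c=t['color'][150:275,185:375]
cv2.imwrite('pics/t0c.png',cv2.cvtColor(cv2.resize(c,None,fx=4,fy=4,interpolation=cv2.INTER_CUBIC),cv2.COLOR_RGB2BGR))
E
```

```text
blue (96, 152, 85, 57) c [604. 304.] wh [170.  84.] ang 73.8
yel (95, 228, 81, 49) c [448. 301.] wh [ 83. 166.] ang 7.3
green (379, 227, 86, 49) c [ 453. -297.] wh [ 83. 166.] ang 6.7
red067 (205, 158, 21, 20) c [616. 127.] wh [41. 40.] ang 37.5
red067 (389, 153, 57, 57) c [ 588. -280.] wh [103. 103.] ang 81.1
red bin (389, 153, 57, 57) c [ 601. -297.] wh [110. 109.] ang 81.1
bronze (323, 233, 23, 22) c [ 465. -115.] wh [43. 45.] ang 0.2
bronze (210, 228, 23, 22) c [475. 117.] wh [43. 46.] ang 0.2
bronze (311, 120, 46, 14) c [ 718. -119.] wh [98. 27.] ang 84.9
dark (488, 271, 48, 62) c [ 352. -462.] wh [140.  11.] ang 31.1
dark (454, 267, 106, 153) c [ 241. -495.] wh [127. 365.] ang 51.9
dark (427, 236, 31, 27) c [ 456. -331.] wh [56. 56.] ang 60.1
dark (262, 231, 26, 25) c [466.   7.] wh [49. 51.] ang 0.7
dark (293, 203, 41, 14) c [545. -70.] wh [22. 87.] ang 17.4
dark (98, 189, 72, 22) c [556. 305.] wh [158.   7.] ang 74.6
dark (145, 174, 21, 21) c [585. 256.] wh [34. 40.] ang 54.5
dark (141, 172, 13, 13) c [603. 278.] wh [27. 26.] ang 3.7
dark (269, 170, 19, 13) c [606.  -1.] wh [24. 39.] ang 6.6
dark (210, 169, 19, 15) c [603. 121.] wh [23. 40.] ang 26.3
dark (319, 166, 30, 30) c [ 597. -116.] wh [60. 63.] ang 43.8
dark (0, 166, 52, 60) c [566. 551.] wh [127. 108.] ang 62.8
dark (385, 159, 51, 55) c [ 565. -252.] wh [142.  75.] ang 36.7
dark (271, 159, 14, 13) c [631.   2.] wh [26. 28.] ang 0.0
dark (547, 133, 13, 35) c [ 665. -586.] wh [26. 75.] ang 89.8
dark (265, 122, 89, 16) c [712. -66.] wh [191.  18.] ang 79.1
```

View pics/t0c.png

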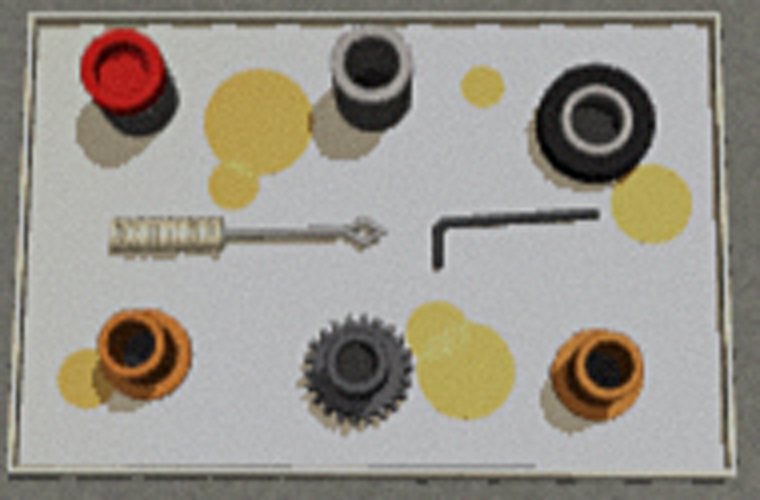

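```bash
python3 - <<'E'
from h import *
import pickle
t,s=pickle.load(open('c0.pkl','rb'))
for n,u,v,z in [('bA',132,344,.057),('bB',608,366,.057),('gear',357,363,.057),('slv',371,63,.067),('rej',123,70,.067)]:
    p=ray(t,185+(u+.5)/4-.5,150+(v+.5)/4-.5,z); print(n,np.round(p*1000),'scene px',np.round(proj(s,p)))
# scene check of tray rims
for n,c,a in [('blue',(604,304),73.8-90),('yel',(448,301),7.3),('green',(453,-297),6.7)]:
    a=np.radians(a)
    q=[np.array(c)+e*40*np.array([-np.sin(a),np.cos(a)]) for e in(1,-1)]
    print(n,np.round(q),[np.round(proj(s,np.r_[x/1000,.004])) for x in q],[np.round(proj(t,np.r_[x/1000,.004])) for x in q])
E
```

```text
bA [477. 120.  57.] scene px [289. 149.]
bB [ 467. -117.   57.] scene px [225. 230.]
gear [468.   7.  57.] scene px [259. 185.]
slv [620.   1.  67.] scene px [324. 215.]
rej [616. 127.  67.] scene px [350. 169.]
blue [[615. 342.]
 [593. 266.]] [array([386., 123.]), array([364., 141.])] [array([122., 175.]), array([156., 185.])]
yel [[443. 341.]
 [453. 261.]] [array([321.,  98.]), array([310., 120.])] [array([117., 254.]), array([154., 250.])]
green [[ 448. -257.]
 [ 458. -337.]] [array([179., 296.]), array([157., 334.])] [array([401., 253.]), array([439., 249.])]
```

Call:
jog_arm --pt "0 0 0 -1" --pt "0 0 0 -1" --pt "0 0 0 -1" --pt "0 0 0 -1" --pt "0 0 0 -1" --pt "0 0 0 -1" --pt "0 0 0 -1" --pt "0 0 0 -0.93" --pt "0 0 0 0" --fingers -0.5

```text
clock: 1.0
position: [0.3023, -0.6032, 0.2219]
tcp_rot: [-3.14, -0.001, 0.0]
ft_force: [0.4, 0.4, -0.6]
width: 0.0652
```

Call:
jog_arm --pt "11.8 -34.7 7.3 0" --pt "11.8 -34.7 7.3 0" --pt "11.8 -34.7 7.3 0" --pt "11.8 -34.7 7.3 0" --pt "11.8 -34.7 7.3 0" --pt "11.8 -34.7 7.3 0" --pt "11.8 -34.7 7.3 0" --pt "11.8 -34.7 7.3 0" --pt "11.8 -34.7 7.3 0" --pt "11.8 -34.7 7.3 0" --pt "11.8 -34.7 7.3 0" --pt "11.8 -34.7 7.3 0" --pt "11.8 -34.7 7.3 0" --pt "11.8 -34.7 7.3 0" --pt "0 0 0 0" --pt "0 0 0 0"

```text
clock: 2.6
position: [0.4672, -0.1168, 0.1202]
tcp_rot: [3.142, 0.002, -0.001]
ft_force: [0.8, -0.4, 0.0]
width: 0.0656
```

```bash
python3 - <<'E'
from h import *
t=vision.camera('top');s=vision.camera('scene')
a=cv2.resize(t['color'][140:280,240:440],None,fx=2,fy=2);b=s['color'][120:400,100:400]
a=cv2.copyMakeBorder(a,0,0,0,0,0)
cv2.imwrite('pics/a1.png',cv2.cvtColor(np.hstack([a,b]),cv2.COLOR_RGB2BGR))
print(robot.read_state()['position'],proj(s,np.array([.467,-.117,.12])))
E
```

```text
[ 0.46692429 -0.11862324  0.12036542] [221.43715379 211.8280815 ]
```

View pics/a1.png

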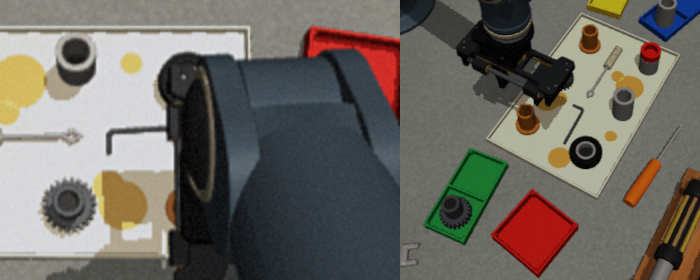

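Call:
jog_arm --pt "0 0 18 0" --pt "0 0 18 0" --pt "0 0 18 0" --pt "0 0 18 0" --pt "0 0 13 0" --pt "0 0 8 0" --pt "0 0 0 0"

```text
clock: 3.4
position: [0.4666, -0.1179, 0.0266]
tcp_rot: [-3.141, 0.0, 0.003]
ft_force: [0.2, 1.3, 0.2]
width: 0.0653
```

Call:
jog_arm --pt "0 0 0 0" --pt "0 0 0 0" --pt "0 0 0 0" --pt "0 0 0 0" --pt "0 0 0 0" --pt "0 0 0 0" --pt "0 0 0 0" --pt "0 0 0 0" --fingers 1

```text
clock: 4.2
position: [0.4675, -0.1174, 0.0277]
tcp_rot: [3.141, 0.002, 0.001]
ft_force: [-0.9, 0.4, 4.7]
width: 0.0332
```

Call:
jog_arm --pt "0 0 -8 0" --pt "0 0 -17 0" --pt "0 0 -20 0" --pt "0 0 -20 0" --pt "0 0 -20 0" --pt "0 0 -10 0" --pt "0 0 0 0"

```text
clock: 4.9
position: [0.4678, -0.1176, 0.1234]
tcp_rot: [3.141, 0.002, 0.004]
ft_force: [1.0, -0.2, -2.1]
width: 0.0332
```

Call:
jog_arm --pt "0 -14 0 0" --pt "-1.4 -32 0 0" --pt "-1.4 -32 0 0" --pt "-1.4 -32 0 0" --pt "-1.4 -32 0 0" --pt "-1.4 -32 0 0" --pt "-1.4 -32 0 0" --pt "-1.4 -32 0 0" --pt "-1.4 -32 0 0" --pt "-1.4 -32 0 0" --pt "-1.4 -32 0 0" --pt "0 -29 0 0" --pt "0 -15 0 0" --pt "0 0 0 0" --pt "0 0 0 0" --pt "0 0 0 0"

```text
clock: 6.5
position: [0.4527, 0.2586, 0.1218]
tcp_rot: [3.14, -0.001, -0.001]
ft_force: [-0.7, 0.3, -1.9]
width: 0.0333
```

```bash
python3 - <<'E'
from h import *
t=vision.camera('top');s=vision.camera('scene')
a=cv2.resize(t['color'][140:290,70:270],None,fx=2,fy=2);b=s['color'][50:350,100:500]
cv2.imwrite('pics/a2.png',cv2.cvtColor(np.hstack([a,b]),cv2.COLOR_RGB2BGR))
st=robot.read_state();print(st['position'],st['width'])
E
```

```text
[0.4529946  0.25885487 0.12211401] 0.033073881455931674
```

View pics/a2.png

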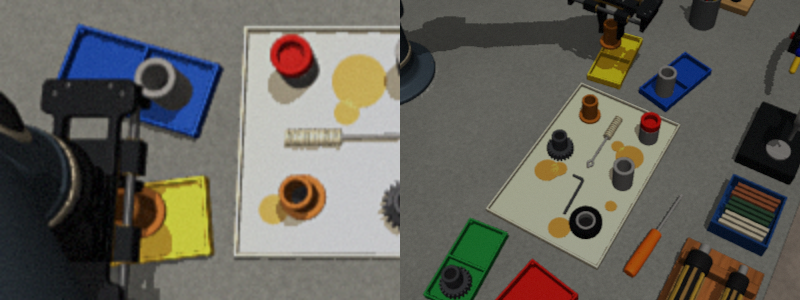

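Call:
jog_arm --pt "0 -2 10 0" --pt "0 0 18 0" --pt "0 0 20 0" --pt "0 0 20 0" --pt "0 0 15 0" --pt "0 0 6 0" --pt "0 0 2 0" --pt "0 0 1 0" --pt "0 0 1 0" --pt "0 0 0 0" --pt "0 0 0 0"

```text
clock: 7.7
position: [0.4531, 0.2628, 0.0298]
tcp_rot: [-3.141, -0.002, -0.002]
ft_force: [-0.2, 0.3, -2.4]
width: 0.0339
```

Call:
jog_arm --pt "0 0 0.7 0" --pt "0 0 0.7 0" --pt "0 0 0 0" --pt "0 0 0 0"

```text
clock: 8.1
position: [0.453, 0.2627, 0.0286]
tcp_rot: [3.141, 0.002, 0.001]
ft_force: [-2.1, -1.5, 6.5]
width: 0.0331
```

Contact (+6.5 N). Release and retreat.

Call:
jog_arm --pt "0 0 0 0" --pt "0 0 0 0" --pt "0 0 0 0" --pt "0 0 0 0" --pt "0 0 0 0" --fingers -0.5

```text
clock: 8.6
position: [0.4527, 0.2626, 0.0278]
tcp_rot: [3.142, 0.002, -0.0]
ft_force: [-0.5, 0.3, -0.9]
width: 0.0626
```

Call:
jog_arm --pt "0 0 -8 0" --pt "0 0 -20 0" --pt "0 0 -25 0" --pt "0 0 -25 0" --pt "0 0 -15 0" --pt "6 23 0 0" --pt "6 40 0 0" --pt "6 40 0 0" --pt "6 30 0 0" --pt "0 10 0 0" --pt "0 0 0 0" --pt "0 0 0 0"

```text
clock: 9.8
position: [0.4767, 0.1212, 0.1212]
tcp_rot: [-3.14, -0.004, -0.001]
ft_force: [0.0, -0.1, 0.5]
width: 0.0654
```

Call:
jog_arm --pt "0 0 12 0" --pt "0 0 20 0" --pt "0 0 22 0" --pt "0 0 20 0" --pt "0 0 13 0" --pt "0 0 7 0" --pt "0 0 0 0"

```text
clock: 10.5
position: [0.4762, 0.1202, 0.0261]
tcp_rot: [3.142, 0.004, -0.003]
ft_force: [0.5, 0.9, 0.1]
width: 0.0653
```

Call:
jog_arm --pt "0 0 0 0" --pt "0 0 0 0" --pt "0 0 0 0" --pt "0 0 0 0" --pt "0 0 0 0" --pt "0 0 0 0" --pt "0 0 0 0" --fingers 1

```text
clock: 11.2
position: [0.4773, 0.1196, 0.0273]
tcp_rot: [3.141, 0.002, 0.001]
ft_force: [0.2, 0.7, 3.6]
width: 0.0334
```

Call:
jog_arm --pt "0 0 -8 0" --pt "0 0 -17 0" --pt "0 0 -20 0" --pt "0 0 -20 0" --pt "0 0 -20 0" --pt "0 0 -10 0" --pt "0 0 0 0" --pt "0 0 0 0"

```text
clock: 12.0
position: [0.4763, 0.1192, 0.1214]
tcp_rot: [3.141, 0.002, -0.002]
ft_force: [0.2, -0.6, -2.4]
width: 0.0332
```

Now to the yellow +y bay (443, 341): dx −33, dy +222.

Call:
jog_arm --pt "-2 -14 0 0" --pt "-4 -28 0 0" --pt "-5 -32 0 0" --pt "-5 -32 0 0" --pt "-5 -32 0 0" --pt "-5 -32 0 0" --pt "-4 -28 0 0" --pt "-3 -16 0 0" --pt "0 -8 0 0" --pt "0 0 0 0" --pt "0 0 0 0"

```text
clock: 13.1
position: [0.4441, 0.3398, 0.1213]
tcp_rot: [3.14, -0.001, -0.001]
ft_force: [0.1, -0.9, -2.4]
width: 0.0334
```

Call:
jog_arm --pt "0 0 10 0" --pt "0 0 18 0" --pt "0 0 20 0" --pt "0 0 20 0" --pt "0 0 15 0" --pt "0 0 6 0" --pt "0 0 1.5 0" --pt "0 0 1 0" --pt "0 0 0 0" --pt "0 0 0 0" --pt "0 0 0 0"

```text
clock: 14.2
position: [0.4439, 0.3418, 0.031]
tcp_rot: [-3.141, -0.002, -0.002]
ft_force: [-0.5, -0.2, -2.0]
width: 0.0333
```

Call:
jog_arm --pt "0 0 0.7 0" --pt "0 0 0.7 0" --pt "0 0 0 0" --pt "0 0 0 0"

```text
clock: 14.6
position: [0.4436, 0.3416, 0.029]
tcp_rot: [3.141, 0.002, -0.0]
ft_force: [0.5, -0.5, -1.9]
width: 0.0336
```

Call:
jog_arm --pt "0 0 0.7 0" --pt "0 0 0.5 0" --pt "0 0 0 0" --pt "0 0 0 0"

```text
clock: 15.0
position: [0.4437, 0.3417, 0.0283]
tcp_rot: [3.141, 0.002, 0.001]
ft_force: [-0.7, -0.5, 5.6]
width: 0.0334
```

Call:
jog_arm --pt "0 0 0 0" --pt "0 0 0 0" --pt "0 0 0 0" --pt "0 0 0 0" --pt "0 0 0 0" --fingers -0.5

```text
clock: 15.5
position: [0.4437, 0.3416, 0.0277]
tcp_rot: [-3.142, -0.002, -0.0]
ft_force: [0.0, 0.9, -0.5]
width: 0.0625
```

Call:
jog_arm --pt "0 0 -8 0" --pt "0 0 -20 0" --pt "0 0 -25 0" --pt "0 0 -25 0" --pt "0 0 -15 0" --pt "8 16 0 0" --pt "17 33 0 0" --pt "18 35 0 0" --pt "18 35 0 0" --pt "18 35 0 0" --pt "18 35 0 0" --pt "18 35 0 0" --pt "18 35 0 0" --pt "18 35 0 0" --pt "17 30 0 0" --pt "8 17 0 0" --pt "0 0 0 0" --pt "0 0 0 0"

```text
clock: 17.3
position: [0.6193, 0.0025, 0.1207]
tcp_rot: [-3.14, -0.004, 0.001]
ft_force: [-0.1, 0.7, 0.6]
width: 0.0653
```

```bash
python3 - <<'E'
from h import *
t=vision.camera('top');s=vision.camera('scene')
a=cv2.resize(t['color'][140:290,80:280],None,fx=2,fy=2);b=s['color'][50:350,100:500]
cv2.imwrite('pics/a3.png',cv2.cvtColor(np.hstack([a,b]),cv2.COLOR_RGB2BGR))
st=robot.read_state();print(st['position'],st['width'])
E
```

```text
[0.6191428  0.00360768 0.12101254] 0.06522477774983598
```

View pics/a3.png

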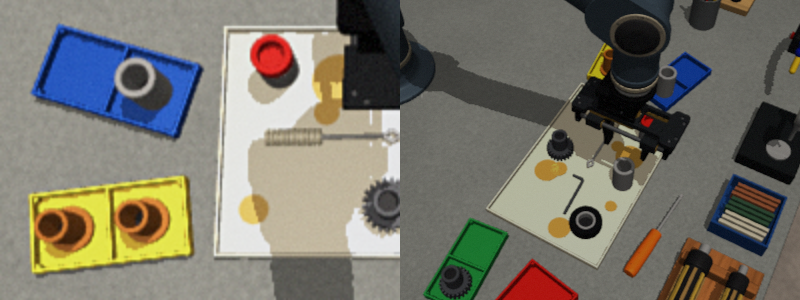

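Call:
jog_arm --pt "0.5 2 12 0" --pt "0 0 20 0" --pt "0 0 20 0" --pt "0 0 18 0" --pt "0 0 11 0" --pt "0 0 7 0" --pt "0 0 0 0"

```text
clock: 18.1
position: [0.6199, -0.0008, 0.032]
tcp_rot: [-3.142, -0.003, 0.002]
ft_force: [-0.7, -0.8, 0.1]
width: 0.0655
```

Call:
jog_arm --pt "0 0 0 0" --pt "0 0 0 0" --pt "0 0 0 0" --pt "0 0 0 0" --pt "0 0 0 0" --pt "0 0 0 0" --pt "0 0 0 0" --fingers 1

```text
clock: 18.8
position: [0.6203, -0.0013, 0.0334]
tcp_rot: [3.141, 0.002, -0.001]
ft_force: [-2.1, -1.2, 5.7]
width: 0.0414
```

Call:
jog_arm --pt "0 0 -8 0" --pt "0 0 -17 0" --pt "0 0 -20 0" --pt "0 0 -20 0" --pt "0 0 -20 0" --pt "0 0 -18 0" --pt "0 0 0 0" --pt "0 0 0 0"

```text
clock: 19.6
position: [0.6205, -0.0014, 0.1361]
tcp_rot: [3.141, 0.002, 0.001]
ft_force: [-0.4, -0.8, -5.3]
width: 0.0414
```

Call:
jog_arm --pt "-1 -14 0 0" --pt "-1 -28 0 0" --pt "-1 -32 0 0" --pt "-1 -32 0 0" --pt "-1 -32 0 0" --pt "0 -32 0 0" --pt "0 -32 0 0" --pt "0 -32 0 0" --pt "0 -32 0 0" --pt "0 -32 0 0" --pt "0 -25 0 0" --pt "0 -13 0 0" --pt "0 -7 0 0" --pt "0 0 0 0" --pt "0 0 0 0" --pt "0 0 0 0"

```text
clock: 21.2
position: [0.6159, 0.3397, 0.1357]
tcp_rot: [3.14, -0.002, 0.0]
ft_force: [-0.6, -0.3, -4.5]
width: 0.0412
```

Call:
jog_arm --pt "0 0 10 0" --pt "0 0 18 0" --pt "0 0 20 0" --pt "0 0 20 0" --pt "0 0 18 0" --pt "0 0 10 0" --pt "0 0 2.5 0" --pt "0 0 1 0" --pt "0 0 0 0" --pt "0 0 0 0" --pt "0 0 0 0"

```text
clock: 22.3
position: [0.6156, 0.3421, 0.0373]
tcp_rot: [-3.141, -0.002, -0.002]
ft_force: [-0.0, -0.2, -4.2]
width: 0.0414
```

Call:
jog_arm --pt "0 0 0.7 0" --pt "0 0 0.7 0" --pt "0 0 0.7 0" --pt "0 0 0 0" --pt "0 0 0 0"

```text
clock: 22.8
position: [0.6152, 0.3418, 0.0345]
tcp_rot: [3.141, 0.002, 0.0]
ft_force: [-0.7, -0.2, -1.6]
width: 0.0414
```

Call:
jog_arm --pt "0 0 0.5 0" --pt "0 0 0 0" --pt "0 0 0 0"

```text
clock: 23.1
position: [0.6152, 0.3419, 0.0345]
tcp_rot: [3.141, 0.002, 0.0]
ft_force: [-1.3, -1.6, 4.0]
width: 0.0415
```

Call:
jog_arm --pt "0 0 0 0" --pt "0 0 0 0" --pt "0 0 0 0" --pt "0 0 0 0" --pt "0 0 0 0" --fingers -0.5

```text
clock: 23.6
position: [0.6152, 0.3419, 0.0337]
tcp_rot: [-3.141, -0.002, -0.0]
ft_force: [-0.1, 0.3, -0.3]
width: 0.064
```

Call:
jog_arm --pt "0 0 -8 0" --pt "0 0 -20 0" --pt "0 0 -25 0" --pt "0 0 -25 0" --pt "0 0 -15 0" --pt "-7 16 0 0" --pt "-14 32 0 0" --pt "-15 35 0 0" --pt "-15 35 0 0" --pt "-15 35 0 0" --pt "-15 35 0 0" --pt "-15 35 0 0" --pt "-15 35 0 0" --pt "-15 33 0 0" --pt "-14 27 0 0" --pt "-7 17 0 0" --pt "0 0 0 0" --pt "0 0 0 0" --pt "0 0 0 0"

```text
clock: 25.5
position: [0.4693, 0.008, 0.1271]
tcp_rot: [-3.141, -0.005, -0.002]
ft_force: [-0.1, -0.3, -0.4]
width: 0.065
```

```bash
python3 - <<'E'
from h import *
t=vision.camera('top');s=vision.camera('scene')
a=cv2.resize(t['color'][140:290,80:280],None,fx=2,fy=2);b=s['color'][50:350,100:500]
cv2.imwrite('pics/a4.png',cv2.cvtColor(np.hstack([a,b]),cv2.COLOR_RGB2BGR))
st=robot.read_state();print(st['position'],st['width'])
E
```

```text
[0.46907625 0.00800056 0.12687479] 0.06518162741285066
```

View pics/a4.png

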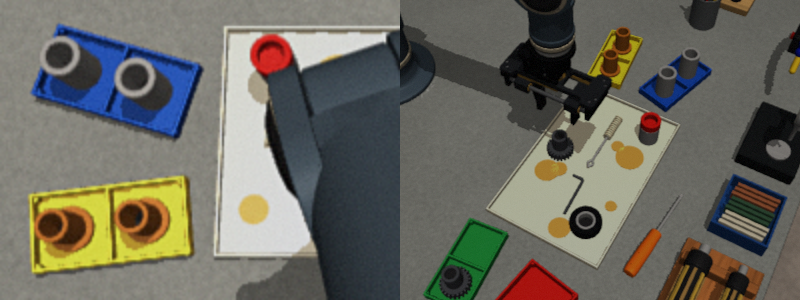

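Call:
jog_arm --pt "-1 1 13 0" --pt "0 0 20 0" --pt "0 0 22 0" --pt "0 0 22 0" --pt "0 0 14 0" --pt "0 0 7 0" --pt "0 0 0 0" --pt "0 0 0 0"

```text
clock: 26.4
position: [0.4678, 0.0059, 0.0289]
tcp_rot: [-3.141, -0.003, -0.001]
ft_force: [-0.2, 0.6, 0.6]
width: 0.0651
```

Call:
jog_arm --pt "0 0 0 0" --pt "0 0 0 0" --pt "0 0 0 0" --pt "0 0 0 0" --pt "0 0 0 0" --pt "0 0 0 0" --pt "0 0 0 0" --fingers 1

```text
clock: 27.1
position: [0.4682, 0.0056, 0.029]
tcp_rot: [-3.142, -0.002, -0.002]
ft_force: [0.8, -1.1, 1.6]
width: 0.0313
```

Call:
jog_arm --pt "0 0 -8 0" --pt "0 0 -17 0" --pt "0 0 -20 0" --pt "0 0 -20 0" --pt "0 0 -20 0" --pt "0 0 -15 0" --pt "0 0 0 0" --pt "0 0 0 0"

```text
clock: 27.9
position: [0.4666, 0.0054, 0.1283]
tcp_rot: [3.141, 0.002, -0.002]
ft_force: [-0.1, -0.0, -4.6]
width: 0.0312
```

Call:
jog_arm --pt "-1 14 0 0" --pt "-2 28 0 0" --pt "-2 32 0 0" --pt "-2 32 0 0" --pt "-2 32 0 0" --pt "-2 32 0 0" --pt "-2 32 0 0" --pt "-2 28 0 0" --pt "-2 18 0 0" --pt "-2 10 0 0" --pt "0 5 0 0" --pt "0 0 0 0" --pt "0 0 0 0" --pt "0 0 0 0"

```text
clock: 29.3
position: [0.4491, -0.2561, 0.1287]
tcp_rot: [-3.141, -0.005, 0.0]
ft_force: [-0.2, 0.3, -3.9]
width: 0.0314
```

Call:
jog_arm --pt "0 0 10 0" --pt "0 0 18 0" --pt "0 0 20 0" --pt "0 0 20 0" --pt "0 0 16 0" --pt "0 0 9 0" --pt "0 0 3 0" --pt "0 0 1 0" --pt "0 0 0 0" --pt "0 0 0 0" --pt "0 0 0 0"

```text
clock: 30.4
position: [0.4493, -0.2577, 0.0324]
tcp_rot: [3.141, 0.002, 0.002]
ft_force: [0.2, -0.5, -4.8]
width: 0.0311
```

Call:
jog_arm --pt "0 0 0.7 0" --pt "0 0 0.7 0" --pt "0 0 0 0" --pt "0 0 0 0"

```text
clock: 30.8
position: [0.4489, -0.2574, 0.0303]
tcp_rot: [3.142, 0.002, 0.0]
ft_force: [-0.2, -0.8, -3.1]
width: 0.0313
```

Call:
jog_arm --pt "0 0 0.6 0" --pt "0 0 0 0" --pt "0 0 0 0"

```text
clock: 31.1
position: [0.449, -0.2574, 0.03]
tcp_rot: [3.141, 0.002, 0.0]
ft_force: [-1.0, 0.1, -0.2]
width: 0.0313
```

Call:
jog_arm --pt "0 0 0.5 0" --pt "0 0 0 0" --pt "0 0 0 0"

```text
clock: 31.4
position: [0.449, -0.2575, 0.03]
tcp_rot: [3.141, 0.002, 0.0]
ft_force: [-1.9, 1.4, 4.9]
width: 0.0312
```

Call:
jog_arm --pt "0 0 0 0" --pt "0 0 0 0" --pt "0 0 0 0" --pt "0 0 0 0" --pt "0 0 0 0" --fingers -0.5

```text
clock: 31.9
position: [0.449, -0.2574, 0.0292]
tcp_rot: [-3.142, -0.002, -0.0]
ft_force: [0.3, -0.3, 0.2]
width: 0.0615
```

Call:
jog_arm --pt "0 0 -8 0" --pt "0 0 -20 0" --pt "0 0 -25 0" --pt "0 0 -25 0" --pt "0 0 -20 0" --pt "7 -16 0 0" --pt "14 -32 0 0" --pt "15 -35 0 0" --pt "15 -35 0 0" --pt "15 -35 0 0" --pt "15 -35 0 0" --pt "15 -35 0 0" --pt "15 -35 0 0" --pt "15 -35 0 0" --pt "15 -35 0 0" --pt "14 -32 0 0" --pt "8 -16 0 0" --pt "4 -8 0 0" --pt "0 0 0 0" --pt "0 0 0 0"

```text
clock: 33.9
position: [0.6151, 0.1246, 0.127]
tcp_rot: [3.14, -0.001, -0.001]
ft_force: [0.4, -0.3, -0.3]
width: 0.0655
```

```bash
python3 - <<'E'
from h import *
t=vision.camera('top');s=vision.camera('scene')
a=cv2.resize(t['color'][140:290,280:480],None,fx=2,fy=2);b=s['color'][90:390,100:500]
cv2.imwrite('pics/a5.png',cv2.cvtColor(np.hstack([a,b]),cv2.COLOR_RGB2BGR))
st=robot.read_state();print(st['position'],st['width'])
E
```

```text
[0.61516006 0.1244629  0.1271643 ] 0.0655394443700483
```

View pics/a5.png

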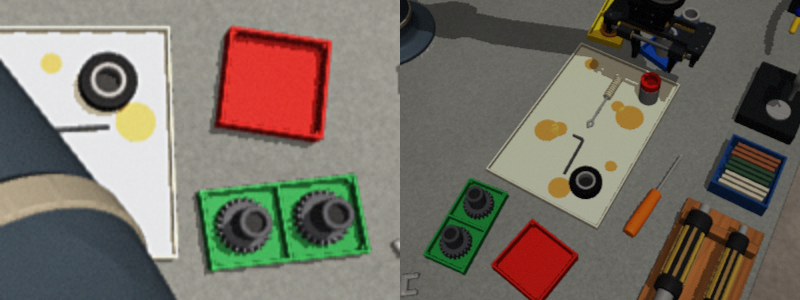

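Call:
jog_arm --pt "0.5 -1 13 0" --pt "0 0 20 0" --pt "0 0 21 0" --pt "0 0 20 0" --pt "0 0 13 0" --pt "0 0 7 0" --pt "0 0 0 0" --pt "0 0 0 0"

```text
clock: 34.8
position: [0.6164, 0.128, 0.0338]
tcp_rot: [-3.141, -0.002, -0.002]
ft_force: [0.2, 0.5, -0.1]
width: 0.0656
```

Call:
jog_arm --pt "0 0 0 0" --pt "0 0 0 0" --pt "0 0 0 0" --pt "0 0 0 0" --pt "0 0 0 0" --pt "0 0 0 0" --pt "0 0 0 0" --fingers 1

```text
clock: 35.5
position: [0.6166, 0.1279, 0.0337]
tcp_rot: [-3.141, -0.002, -0.002]
ft_force: [1.3, -1.0, 2.4]
width: 0.0414
```

Call:
jog_arm --pt "0 0 -8 0" --pt "0 0 -17 0" --pt "0 0 -20 0" --pt "0 0 -20 0" --pt "0 0 -20 0" --pt "0 0 -15 0" --pt "0 0 0 0" --pt "0 0 0 0"

```text
clock: 36.3
position: [0.6155, 0.1276, 0.1332]
tcp_rot: [3.141, 0.002, -0.001]
ft_force: [0.1, -0.9, -3.0]
width: 0.0412
```

To the bin (601, −297): dx −15, dy −425.

Call:
jog_arm --pt "0 14 0 0" --pt "-1 28 0 0" --pt "-1 33 0 0" --pt "-1 33 0 0" --pt "-1 33 0 0" --pt "-1 33 0 0" --pt "-1 33 0 0" --pt "-1 33 0 0" --pt "-1 33 0 0" --pt "-1 33 0 0" --pt "-1 33 0 0" --pt "-1 33 0 0" --pt "-1 28 0 0" --pt "-1 15 0 0" --pt "-1 7 0 0" --pt "-1 3 0 0" --pt "0 0 0 0" --pt "0 0 0 0" --pt "0 0 0 0"

```text
clock: 38.2
position: [0.6019, -0.2955, 0.1335]
tcp_rot: [-3.141, -0.006, -0.001]
ft_force: [-0.0, 0.4, -2.8]
width: 0.0414
```

Call:
jog_arm --pt "0 0 10 0" --pt "0 0 18 0" --pt "0 0 20 0" --pt "0 0 20 0" --pt "0 0 16 0" --pt "0 0 9 0" --pt "0 0 3 0" --pt "0 0 1 0" --pt "0 0 0.7 0" --pt "0 0 0 0" --pt "0 0 0 0" --pt "0 0 0 0"

```text
clock: 39.4
position: [0.6017, -0.2974, 0.0361]
tcp_rot: [3.141, 0.002, 0.001]
ft_force: [-0.6, 0.2, -3.8]
width: 0.0414
```

Call:
jog_arm --pt "0 0 0.7 0" --pt "0 0 0.6 0" --pt "0 0 0 0" --pt "0 0 0 0"

```text
clock: 39.8
position: [0.6016, -0.2973, 0.0348]
tcp_rot: [3.141, 0.002, 0.001]
ft_force: [-0.6, -0.2, 1.7]
width: 0.0414
```

Call:
jog_arm --pt "0 0 0 0" --pt "0 0 0 0" --pt "0 0 0 0" --pt "0 0 0 0" --pt "0 0 0 0" --fingers -0.5

```text
clock: 40.3
position: [0.6015, -0.2972, 0.0343]
tcp_rot: [3.142, 0.002, 0.0]
ft_force: [-0.7, 0.3, -0.4]
width: 0.0645
```

Call:
jog_arm --pt "0 0 -8 0" --pt "0 0 -20 0" --pt "0 0 -25 0" --pt "0 0 -25 0" --pt "0 0 -25 0" --pt "0 0 -25 0" --pt "0 0 -25 0" --pt "-10 15 -20 0" --pt "-25 30 0 0" --pt "-25 30 0 0" --pt "-25 30 0 0" --pt "-25 30 0 0" --pt "-25 30 0 0" --pt "-25 30 0 0" --pt "-25 30 0 0" --pt "-20 20 0 0" --pt "-10 10 0 0" --pt "0 0 0 0" --pt "0 0 0 0" --pt "0 0 0 0"

```text
clock: 42.3
position: [0.3891, -0.5504, 0.2076]
tcp_rot: [-3.141, -0.008, -0.002]
ft_force: [-1.5, -0.5, -0.9]
width: 0.0653
```

```bash
python3 - <<'E'
from h import *
t=vision.camera('top');s=vision.camera('scene')
a=cv2.resize(t['color'][140:290,80:480],None,fx=2,fy=2);b=s['color'][70:370,100:500]
b=cv2.copyMakeBorder(b,0,0,200,200,0)
cv2.imwrite('pics/a6.png',cv2.cvtColor(np.vstack([a,b]),cv2.COLOR_RGB2BGR))
st=robot.read_state();print(st['position'],st['width'],st['clock'])
E
```

```text
[ 0.38861648 -0.55082175  0.20751028] 0.06528948126813836 42.4
```

View pics/a6.png

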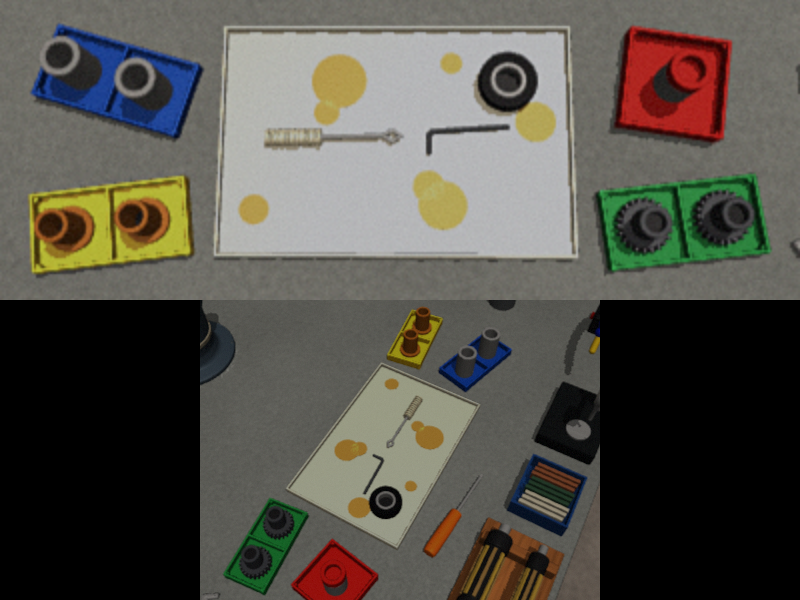

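Everything is in place: all five parts stand upright in their trays or the bin, and the ring, hex key and brush have not moved.

```bash
python3 -c "
from station import robot
print(robot.hand_in())"
```

```text
the job is handed in; nothing more can be done
None
```

The job is done and handed in, at about 42 s of the 112 s allowed. In the order asked, I stood:
- the two bronze bushes in the yellow tray, one per bay
- the good sleeve in the free +y bay of the blue tray
- the gear in the free +y bay of the green tray
- the red-painted sleeve in the scrap bin

I lowered each part until the wrist force showed it touching the floor, then released it. The highest force shown was about 6.5 N, though I only saw it at the end of each move.

The final top and scene pictures show all five parts upright in the right places. The setting ring, hex key and brush look unmoved, and the arm was clear of everything. No check failed or disagreed; I judged the final positions by eye and did not measure them again.

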